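Shut and lock the blue socket case

ROBOT

A 6-joint arm with a two-finger parallel gripper is mounted at the origin on the work surface. World frame = base frame: x ahead of the robot, y to its left, z up, the work surface at z = 0. Lengths are in m, angles in rad, forces in N, time in s.
With the tool pointing down it reaches from about 0.35 to 0.775 m from the base axis. Payload 5.5 kg.
Tool frame: the origin (TCP) lies midway between the tips of the shut fingers; the grasp point (between the pads) lies 19 mm behind it; x points along the fingers, z is the direction in which the jaws open and shut, and the axes are right-handed (so a half turn about x gives the same grasp; the last joint's range is limited). The gripper opens to 85 mm and grips with 20 to 120 N. Pads are 22 mm wide; open, the fingers measure 114 mm over their backs; the gripper's body (76 mm by 85 mm) begins 54 mm behind the grasp point. The pads swing forward as they close: fully open they stand 13 mm farther back than shut.
Start: joints at [1.017, 0.313, 0.046, 1.304, 0, 1.431], TCP at [0.231, 0.527, 0.231] pointing down, gripper open.
Joint ranges: [-2.76, 2.76], [-0.86, 1.69], [-1.03, 1.26], [-2.2, 2.34], [-1.47, 1.5], [-3.14, 3.14]. Speed limits (rad/s): [2.57, 2.57, 3.14, 3.14, 3.14, 3.14].

INTERFACE

Orientations are given as a rotation vector (axis times angle).
In Python, from rig import * gives the robot as it stands.
- The arm moves only by the tool play_rows, never from a script. Its argument "commands" is a list of rows, each an object of numbers: "claw": the closure in counts, from 0 (fully open) to 255 (shut); "dx", "dy", "dz": the shift along the tool's x, y, z in units of 25 mm (1.0 is 25 mm); "turn": the turn about the tool's x in units of 6 degrees (1.0 is 6 degrees). In form: [{"claw": .., "dx": .., "dy": .., "dz": .., "turn": ..}, ...]. A call has 1 to 20 rows; each row is the pose to reach, as a shift and turn from the pose commanded when the call began, along the tool's axes at that moment; what a row does not reach only later rows make up. A row lasts 1/12 s, in which the tool goes at most 41.7 mm and 7.16 degrees, less where a joint would pass 70% of its speed; a pose out of reach is approached as far as the arm can. A call with a gripper value outside its range is refused whole. The fingers move at their own pace and stop on an object; the grip force is fixed at half the most. Time passes only in rows, so rows that repeat a pose let the fingers close. It gives the time, the measured TCP pose, the force and the opening at its end, in the units of the state.
- sense(): the state, without advancing time (a new reading comes with each control period).
- capture(name): name is "scene" or "top" or "wrist"; returns a dict with "image" (420x560x3 uint8, red, green, blue), "z_map" (420x560 float32, m along the optical axis (not along the pixel's ray), 0 where there is no reading), "vfov" (degrees; the focal length in pixels is half the picture's height over the tangent of half this angle, whatever the lens; pixels are square), "cx", "cy" (the principal point, pixels), "position" and "attitude" of the camera in the world. Camera axes: x right, y down, z forward; pixel columns grow to the right and rows downward; lengths in m; the calibration is good to about 2 mm. A picture is of the moment at which its call begins.
- job_done(): hands the job in, once; it reports no verdict.
The state is a dict: "clock": time; "qpos": joint angles; "joint_velocities": joint speeds; "joint_efforts": joint torques, N m; "position": TCP position; "tcp_rot": TCP orientation; "force": force on the tool from outside, world axes, zero at the start; "ft_torque": the same for the moment, N m; "gripper_width": finger opening in m.
Only numpy, scipy, OpenCV 4.12 (cv2) and the standard library are available. Lean on these libraries where they do the work, as an engineer would, in place of code of your own. Each camera call takes 0.05 s, during which the arm holds its last target.

TASK

The job with the blue socket case is over: push its open lid down with the fingertips until it is fully shut, without slamming it, and only then push both of its yellow latch tabs outwards, away from each other, to their stops to lock it. Nothing is to be gripped or lifted, and the case is not to be shoved about; leave the grey socket case open as it is, and the other things on the bench where they lie.

Things in the scene. Friction and masses are not known exactly. Their poses are not given: they have to be found in the camera images.
- blue_case: A blue plastic socket case, loose on the bench, 2.5 kg: 150 mm deep (x), 240 wide (y), walls 50 high. Origin: centre of its underside; z up, -x its front (towards the robot at yaw 0), +y its left. A latch ledge on the front is 32 deep, 200 wide, its top 34 above the bench. Its lid and two latches are the ones to work.
- blue_lid (a joint): Angle of the blue lid (rad): 0 shut flat on the case, growing as it opens; pi/2 upright; starts between 1.15 and 1.45. A slab 150 x 240 x 14 mm, hinged along the case's far (+x) rim. The hinge is stiff (0.3 N m of friction): it stays at any angle and needs 1 to 4 N at its free edge to move.
- blue_lid_hinge (a point): Middle of the blue lid's hinge line, on the underside of the lid slab, 75 mm behind the case's centre (+x), 50 mm above the bench. Its axes turn with the lid: -x from the hinge to the free edge, z out of the outer face (up when shut), 14 mm away.
- blue_lid_edge (a point): Middle of the free edge of the blue lid, on the lid's outer face (with the lid shut: the upper front edge, 64 mm above the bench). 150 mm from the hinge.
- blue_latch_left (a joint): Travel of the left latch (m) along the case's own +y, away from the other latch: 0 unlocked (tab centre 45 mm from the case's middle), 0.030 locked against its stop (75 mm from the middle). Starts at 0 to 0.008. It drags with about 2 N and stays where it is left.
- blue_latch_right (a joint): Travel of the right latch (m) along the case's own -y, away from the other latch: 0 unlocked (tab centre 45 mm from the case's middle), 0.030 locked against its stop (75 mm from the middle). Starts at 0 to 0.008. It drags with about 2 N and stays where it is left.
- blue_latch_left_tab (a point): Centre of the left latch tab of the blue case: an upright yellow tab 10 mm wide (case's y), 18 deep, 24 high, 35 to 59 mm above the bench, 92 mm in front of the case's centre. Axes as the case's. The space between the two tabs is at least 80 mm wide and clear above the ledge.
- blue_latch_right_tab (a point): Centre of the right latch tab of the blue case: an upright yellow tab 10 mm wide (case's y), 18 deep, 24 high, 35 to 59 mm above the bench, 92 mm in front of the case's centre. Axes as the case's. The space between the two tabs is at least 80 mm wide and clear above the ledge.
- grey_case: A grey plastic socket case, loose on the bench, 2.5 kg: 150 mm deep (x), 240 wide (y), walls 50 high. Origin: centre of its underside; z up, -x its front (towards the robot at yaw 0), +y its left. A latch ledge on the front is 32 deep, 200 wide, its top 34 above the bench. Also open, some sockets missing; leave it alone. Either case may be the left one.
- grey_lid_edge (a point): Middle of the free edge of the grey lid, on the lid's outer face (with the lid shut: the upper front edge, 64 mm above the bench). 150 mm from the hinge.
- grey_latch_left_tab (a point): Centre of the grey case's left latch tab, as on the blue case. Leave alone.
- grey_latch_right_tab (a point): Centre of the grey case's right latch tab, as on the blue case. Leave alone.
- socket: Loose steel socket standing between the cases, 26 mm diameter, 38 mm high; origin at its underside. Leave it standing.
- wrench: Loose spanner 170 mm long, lying on the bench in front of the cases. Leave alone.
- screwdriver: Loose red screwdriver 190 mm long, lying in front of the cases. Leave alone.
- spray_can: Loose red spray can, 56 mm diameter, 160 mm high, standing outside the cases; origin at its underside. Leave alone.
- meter: Loose yellow hand-held test meter 150 x 75 x 40 mm, lying outside the cases; origin at its underside. Leave alone.
- nut_cup: Loose small steel cup, 56 mm across, 45 mm high, in front of the cases; origin at its underside. Leave alone.

How it is judged:
By the outcome, as a careful person would: the job done as asked, in the order asked, and still so for the second after the job is handed in, with the robot touching nothing.
It also fails if it takes over 51 s, if anything falls off the work surface, if the arm or the gripper's body presses on something with over 40 N, if the wrist force passes 120 N, or if a joint passes its speed limit or range.

## Working session

There is one attempt and no reset: what is moved stays moved. The work goes in short steps, Python scripts to look and compute and a tool call to move; the robot and the scene stay as the last step left them, time stands still between calls to the robot, and variables do not carry over. Pictures are saved under pics/ and viewed, and the job is handed in when it is done.

Besides the shell and the picture viewer there is one more tool, called after "Request:" by a JSON object that holds its "name" and its "arguments", one argument or row to a line. play_rows: Moves the arm, as the interface text tells. Its arguments: {"type":"object","properties":{"commands":{"type":"array","items":{"type":"object","properties":{"claw":{"type":"number"},"dx":{"type":"number"},"dy":{"type":"number"},"dz":{"type":"number"},"turn":{"type":"number"}}}}},"required":["commands"]}

```bash
mkdir -p pics; ls; python3 - <<'E'
from rig import *
import cv2,numpy as np
s=sense();print({k:np.round(v,3).tolist() for k,v in s.items()})
for n in("scene","top","wrist"):
    c=capture(n);cv2.imwrite(f"pics/{n}0.png",c["image"][:,:,::-1]);np.savez(f"{n}0.npz",**c)
    print(n,c["vfov"],c["cx"],c["cy"],c["position"],c["attitude"])
E
```

```text
pics
{'clock': 0.0, 'qpos': [1.017, 0.314, 0.045, 1.304, 0.0, 1.431], 'joint_velocities': [0.001, -0.001, -0.001, 0.001, 0.002, -0.0], 'joint_efforts': [-0.0, -48.062, 29.854, 0.019, -0.0, 0.0], 'position': [0.231, 0.526, 0.23], 'tcp_rot': [-0.9, 1.379, 0.899], 'force': [0.419, 0.906, 0.269], 'ft_torque': [0.042, 0.018, -0.006], 'gripper_width': 0.086}
scene 42.9217426450807 276.48284368668567 208.32512793565954 [ 1.52124681 -0.02531296  1.17266683] [-1.80992145 -1.74948662  0.71724762]
top 50.696868905852945 280.2149248532897 214.52926536523694 [0.38033376 0.00443044 1.50677608] [-2.19602415  2.18401562 -0.07906001]
wrist 67.10704607976619 277.26260979882466 202.54956947597327 [0.16423888 0.55466867 0.37393586] [2.41592991 1.57807817 0.23010751]
```

View pics/scene0.png

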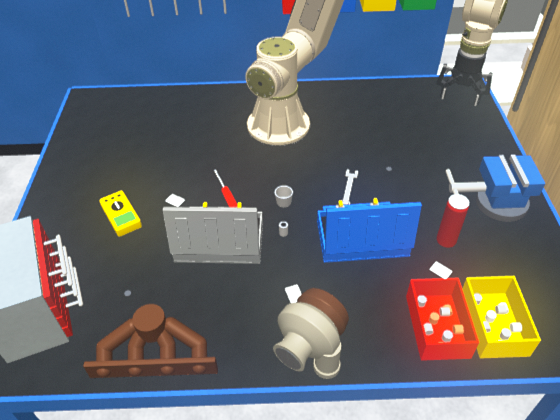

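View pics/top0.png

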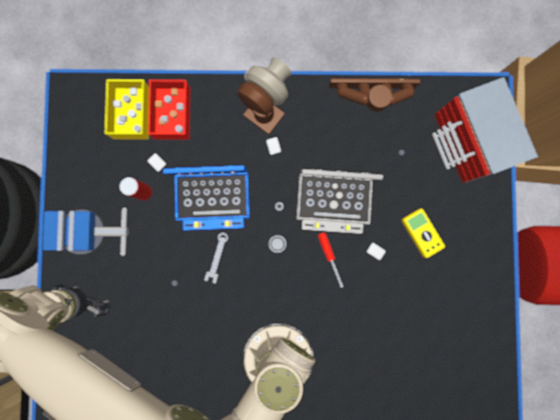

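View pics/wrist0.png

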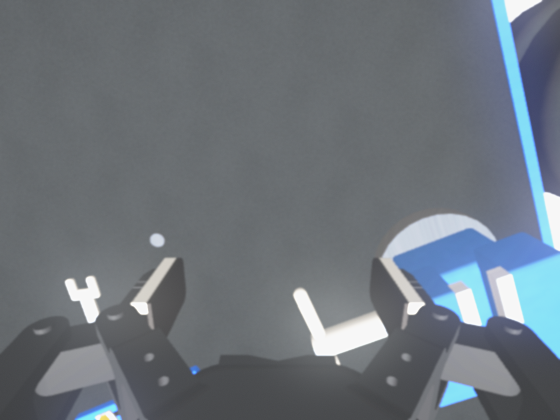

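The scene view shows the blue case on the right (about 368,230), which is +y in the world, and the grey case at about 213,235. In the top view the blue case is at about 212,200 with its yellow tabs near y=224. The spray can is at about 135,188 and the spanner at about 217,258. I'll measure next.

```bash
cat > h.py <<'E'
import numpy as np,cv2
from scipy.spatial.transform import Rotation as R
def load(n): return dict(np.load(n))
def f(c): return 210/np.tan(np.radians(float(c["vfov"]))/2)
def rays(c,uv):
    uv=np.atleast_2d(uv).astype(float)
    d=np.c_[(uv[:,0]-c["cx"])/f(c),(uv[:,1]-c["cy"])/f(c),np.ones(len(uv))]
    return d@R.from_rotvec(c["attitude"]).as_matrix().T
def plane(c,uv,z):
    d=rays(c,uv);p=c["position"];return p+d*((z-p[2])/d[:,2])[:,None]
def cloud(c):
    v,u=np.mgrid[0:420,0:560];d=rays(c,np.c_[u.ravel(),v.ravel()])
    return (c["position"]+d*c["z_map"].reshape(-1,1)).reshape(420,560,3)
E
python3 - <<'E'
from h import *
for n,(u0,v0,u1,v1) in {"top":(150,150,270,270),"scene":(300,180,440,280)}.items():
    c=load(n+"0.npz");im=c["image"];hsv=cv2.cvtColor(im,cv2.COLOR_RGB2HSV);P=cloud(c)
    cv2.imwrite(f"pics/{n}crop.png",cv2.resize(im[v0:v1,u0:u1,::-1],None,fx=5,fy=5,interpolation=cv2.INTER_CUBIC))
    m=np.zeros((420,560),np.uint8);m[v0:v1,u0:u1]=1
    ye=((hsv[...,0]>18)&(hsv[...,0]<36)&(hsv[...,1]>110)&(hsv[...,2]>120)&(m>0)).astype(np.uint8)
    k,l,st,ce=cv2.connectedComponentsWithStats(ye)
    for i in range(1,k):
        if st[i,4]>2: print(n,"yellow",st[i],ce[i].round(1),plane(c,ce[i],.059 if n=="top" else .05).round(3),np.median(P[l==i],0).round(3))
    bl=((hsv[...,0]>100)&(hsv[...,0]<125)&(hsv[...,1]>150)&(hsv[...,2]>90)&(m>0))
    Q=P[bl]; 
    for a,b in((.0,.028),(.028,.04),(.04,.055),(.055,.1),(.1,.15),(.15,.18),(.18,.25)):
        q=Q[(Q[:,2]>a)&(Q[:,2]<=b)]
        if len(q)>5: print(n,a,len(q),np.percentile(q,[2,50,98],axis=0).round(3).tolist(),cv2.minAreaRect(q[:,:2].astype(np.float32)))
E
```

```text
top yellow [195 223   3   4  10] [196.2 224.5] [[0.443 0.271 0.059]] [0.443 0.271 0.06 ]
top yellow [226 222   3   3   8] [227.1 223.1] [[0.448 0.17  0.059]] [0.448 0.171 0.06 ]
top 0.0 182 [[0.427, 0.102, 0.0], [0.535, 0.243, 0.003], [0.65, 0.398, 0.027]] ((0.537683367729187, 0.2499713897705078), (0.2181766927242279, 0.2932666838169098), 2.704301118850708)
top 0.028 444 [[0.429, 0.11, 0.029], [0.453, 0.221, 0.035], [0.606, 0.336, 0.04]] ((0.5201359391212463, 0.22059912979602814), (0.17705503106117249, 0.2356400340795517), 2.510711908340454)
top 0.04 448 [[0.45, 0.103, 0.041], [0.529, 0.234, 0.05], [0.615, 0.345, 0.055]] ((0.524022102355957, 0.22317036986351013), (0.17838789522647858, 0.2406187653541565), 2.8766636848449707)
top 0.055 51 [[0.461, 0.106, 0.055], [0.605, 0.196, 0.057], [0.615, 0.34, 0.094]] ((0.537388026714325, 0.22324644029140472), (0.1486581563949585, 0.23757733404636383), 2.546936511993408)
top 0.1 27 [[0.6, 0.107, 0.102], [0.607, 0.166, 0.124], [0.621, 0.332, 0.149]] ((0.6041669249534607, 0.21950513124465942), (0.01427376177161932, 0.2272753268480301), 5.5889644622
[... 1197 characters left out ...]
3, 0.339, 0.099]] ((0.6206956505775452, 0.21473261713981628), (0.2509157955646515, 0.07539261877536774), 76.01542663574219)
scene 0.1 1333 [[0.611, 0.109, 0.101], [0.62, 0.222, 0.126], [0.628, 0.339, 0.149]] ((0.6185643076896667, 0.2251700907945633), (0.018965687602758408, 0.241333469748497), 2.595294713973999)
scene 0.15 851 [[0.606, 0.107, 0.151], [0.614, 0.221, 0.166], [0.622, 0.339, 0.179]] ((0.6139239072799683, 0.22509241104125977), (0.016695493832230568, 0.24052323400974274), 1.9478237628936768)
scene 0.18 879 [[0.594, 0.109, 0.181], [0.609, 0.223, 0.195], [0.617, 0.338, 0.203]] ((0.6059342622756958, 0.22428810596466064), (0.022412998601794243, 0.24000120162963867), 2.7533206939697266)
```

View pics/topcrop.png

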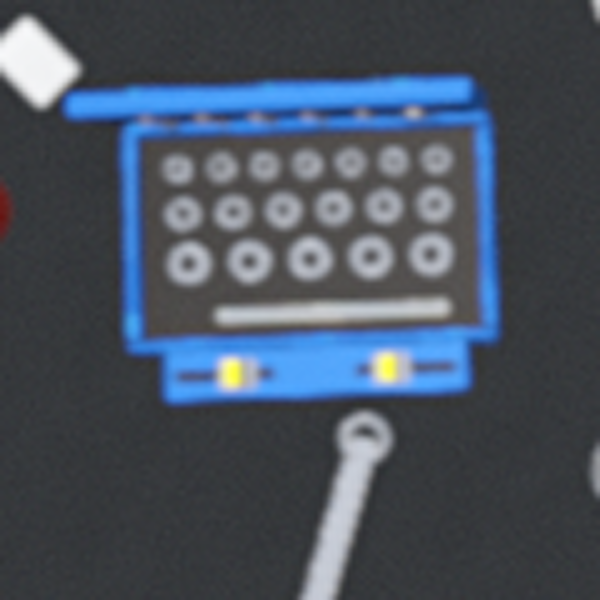

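View pics/scenecrop.png

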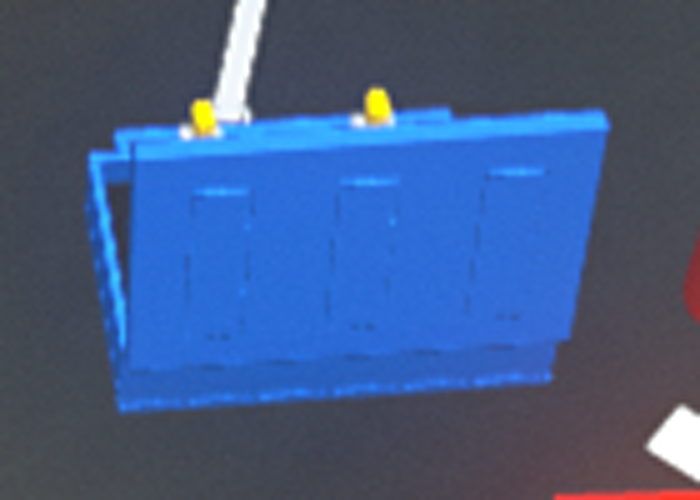

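```bash
python3 - <<'E'
from h import *
from rig import *
s=sense();M=R.from_rotvec(s["tcp_rot"]).as_matrix();print(M.round(3),s["position"])
c=load("top0.npz");print("can",plane(c,(129,187),.16).round(3))
c=load("scene0.npz");print(plane(c,(457,200),.16).round(3))
P=cloud(c);q=P[200:245,330:415].reshape(-1,3);print()
# outer-face plane fit from scene
hsv=cv2.cvtColor(c["image"],cv2.COLOR_RGB2HSV)
m=np.zeros((420,560),bool);m[180:280,300:440]=1
m&=(hsv[...,0]>100)&(hsv[...,0]<125)&(hsv[...,1]>150)
q=P[m];q=q[(q[:,2]>.07)&(q[:,2]<.19)&(q[:,0]>.595)]
A=np.c_[q[:,1:],np.ones(len(q))];k=np.linalg.lstsq(A,q[:,0],rcond=None)[0];print("x=",k,"t",np.pi/2+np.arctan(k[1]), "yaw",-np.arctan(k[0]), (q[:,0]-A@k).std())
yc=.225;print("outer face x at z",[(z,round(float(k@[yc,z,1]),4)) for z in(.05,.1,.2)])
E
```

```text
[[-0.001 -0.916  0.402]
 [-0.001  0.402  0.916]
 [-1.     0.    -0.001]] [0.23100538 0.52611824 0.23060396]
can [[0.552 0.459 0.16 ]]
[[0.552 0.456 0.16 ]]

x= [-0.044164   -0.12925355  0.64535606] t 1.442255435870825 yaw 0.04413532280938821 0.002404504721844704
outer face x at z [(0.05, 0.629), (0.1, 0.6225), (0.2, 0.6096)]
```

Request:
{"name": "play_rows", "arguments": {
  "commands": [
    {"claw":255,"dx":-1.5,"dy":0,"dz":0,"turn":0},
    {"claw":255,"dx":-3,"dy":0,"dz":0,"turn":-1},
    {"claw":255,"dx":-3,"dy":-1.5,"dz":-0.24,"turn":-2},
    {"claw":255,"dx":-3,"dy":-3,"dz":-0.48,"turn":-3},
    {"claw":255,"dx":-3,"dy":-4.5,"dz":-0.72,"turn":-4},
    {"claw":255,"dx":-3,"dy":-6,"dz":-0.96,"turn":-4.4},
    {"claw":255,"dx":-3,"dy":-7.5,"dz":-1.2,"turn":-4.4},
    {"claw":255,"dx":-3,"dy":-9,"dz":-1.44,"turn":-4.4},
    {"claw":255,"dx":-3,"dy":-10.5,"dz":-1.68,"turn":-4.4},
    {"claw":255,"dx":-3,"dy":-12,"dz":-1.92,"turn":-4.4},
    {"claw":255,"dx":-3,"dy":-13.5,"dz":-2.16,"turn":-4.4},
    {"claw":255,"dx":-3,"dy":-15,"dz":-2.4,"turn":-4.4},
    {"claw":255,"dx":-3,"dy":-16.5,"dz":-2.64,"turn":-4.4},
    {"claw":255,"dx":-3,"dy":-18,"dz":-2.88,"turn":-4.4},
    {"claw":255,"dx":-3,"dy":-19.5,"dz":-3.12,"turn":-4.4},
    {"claw":255,"dx":-3,"dy":-20.7,"dz":-3.3,"turn":-4.4},
    {"claw":255,"dx":-3,"dy":-21.6,"dz":-3.47,"turn":-4.4},
    {"claw":255,"dx":-3,"dy":-21.6,"dz":-3.47,"turn":-4.4},
    {"claw":255,"dx":-3,"dy":-21.6,"dz":-3.47,"turn":-4.4}
  ]
}}

```text
clock: 1.73
position: [0.6917, 0.2286, 0.3043]
tcp_rot: [-1.241, 1.19, 1.244]
force: [-0.0, -0.2, -1.4]
gripper_width: -0.0001
```

```bash
python3 - <<'E'
from h import *
from rig import *
s=sense();M=R.from_rotvec(s["tcp_rot"]).as_matrix();print(M.round(3),s["position"],s["force"],s["clock"],s["gripper_width"],s["qpos"])
c=capture("scene");np.savez("scene1.npz",**c);cv2.imwrite("pics/scene1.png",c["image"][:,:,::-1])
c=capture("wrist");cv2.imwrite("pics/wrist1.png",c["image"][:,:,::-1])
E
```

```text
[[-0.002 -0.999 -0.045]
 [-0.    -0.045  0.999]
 [-1.     0.002 -0.   ]] [0.69165173 0.2286341  0.30430121] [-0.04028625 -0.15807916 -1.42897817] 1.7333 -5.337215283334502e-05 [2.09104241e-01 6.81151409e-01 8.13127904e-01 1.70519924e+00
 2.60399215e-04 1.64526668e-01]
```

View pics/scene1.png

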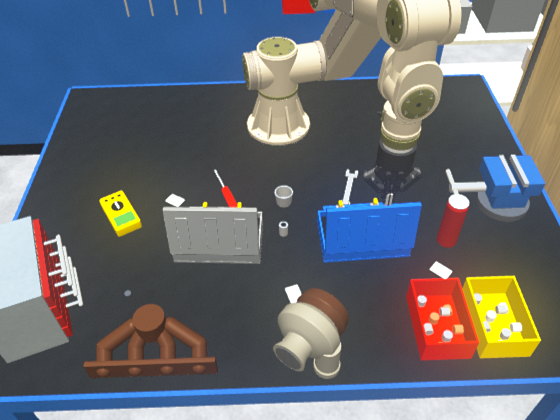

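View pics/wrist1.png

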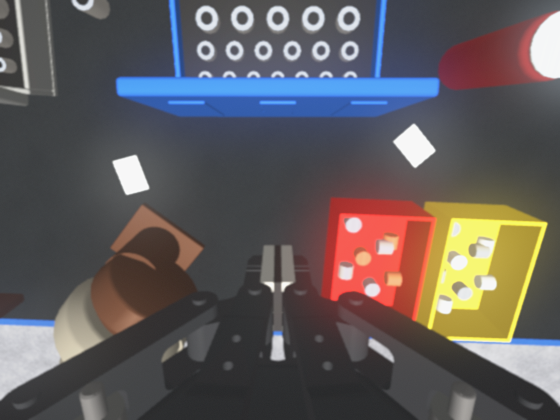

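The scene view shows the fingers shut and behind the lid, with the tips near (387,198). In the wrist view the lid edge lies at about (278,90), centred on the tool. I'll descend behind the lid and approach it.

Request:
{"name": "play_rows", "arguments": {
  "commands": [
    {"claw":255,"dx":1,"dy":0,"dz":0,"turn":0},
    {"claw":255,"dx":2.2,"dy":0,"dz":0,"turn":0},
    {"claw":255,"dx":3.4,"dy":0,"dz":0,"turn":0},
    {"claw":255,"dx":4.4,"dy":0.4,"dz":0,"turn":0},
    {"claw":255,"dx":4.7,"dy":1,"dz":0,"turn":0},
    {"claw":255,"dx":4.7,"dy":1.6,"dz":0,"turn":0},
    {"claw":255,"dx":4.7,"dy":2.1,"dz":0,"turn":0},
    {"claw":255,"dx":4.7,"dy":2.4,"dz":0,"turn":0},
    {"claw":255,"dx":4.7,"dy":2.4,"dz":0,"turn":0}
  ]
}}

```text
clock: 2.58
position: [0.6286, 0.2284, 0.1903]
tcp_rot: [-1.245, 1.185, 1.245]
force: [-0.2, -0.0, 0.1]
gripper_width: -0.0002
```

```bash
python3 - <<'E'
from h import *
from rig import *
s=sense();print(s["position"],s["force"],s["clock"])
c=capture("wrist");cv2.imwrite("pics/wrist2.png",c["image"][:,:,::-1])
# plan in case frame, tool units relative to now
yaw=.046;C=np.array([.537,.2245]);d=s["position"][:2]-C
x0=d@[np.cos(yaw),np.sin(yaw)];print("case",x0,d@[-np.sin(yaw),np.cos(yaw)])
r=.135
for t in np.r_[np.linspace(1.44,.0,33)]:
    x=.076-r*np.cos(t)+.014*np.sin(t)+.011;z=.05+r*np.sin(t)+.014*np.cos(t)
    print(round(t,3),"dx",round((s["position"][2]-z)/.025,2),"dy",round((x0-x)/.025,2))
E
```

```text
[0.62859704 0.22842766 0.1902848 ] [-0.24026679 -0.00552613  0.10434155] 2.5833
case 0.09168075931042811 -0.00028847693598361637
1.44 dx 0.18 dy 0.34
1.395 dx 0.2 dy 0.58
1.35 dx 0.22 dy 0.82
1.305 dx 0.25 dy 1.07
1.26 dx 0.3 dy 1.31
1.215 dx 0.35 dy 1.54
1.17 dx 0.42 dy 1.78
1.125 dx 0.5 dy 2.01
1.08 dx 0.58 dy 2.24
1.035 dx 0.68 dy 2.46
0.99 dx 0.79 dy 2.68
0.945 dx 0.91 dy 2.9
0.9 dx 1.03 dy 3.11
0.855 dx 1.17 dy 3.31
0.81 dx 1.31 dy 3.5
0.765 dx 1.47 dy 3.69
0.72 dx 1.63 dy 3.88
0.675 dx 1.8 dy 4.05
0.63 dx 1.98 dy 4.22
0.585 dx 2.16 dy 4.38
0.54 dx 2.35 dy 4.53
0.495 dx 2.55 dy 4.67
0.45 dx 2.76 dy 4.81
0.405 dx 2.97 dy 4.93
0.36 dx 3.19 dy 5.04
0.315 dx 3.41 dy 5.15
0.27 dx 3.63 dy 5.24
0.225 dx 3.86 dy 5.33
0.18 dx 4.09 dy 5.4
0.135 dx 4.33 dy 5.46
0.09 dx 4.57 dy 5.52
0.045 dx 4.81 dy 5.56
0.0 dx 5.05 dy 5.59
```

View pics/wrist2.png

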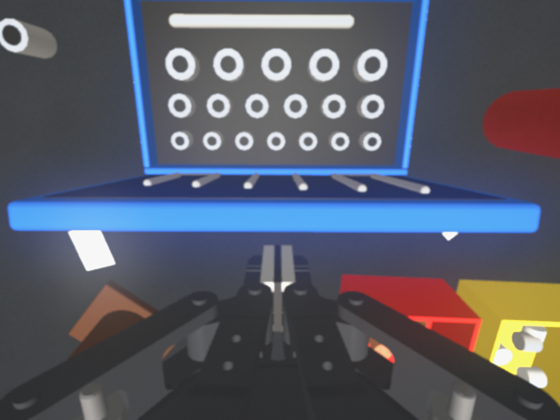

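The wrist view shows the tips at about (278,250), just behind the lid edge (row 215) and not touching yet. I'll start the arc push.

Request:
{"name": "play_rows", "arguments": {
  "commands": [
    {"claw":255,"dx":0.18,"dy":0.34,"dz":0,"turn":0},
    {"claw":255,"dx":0.2,"dy":0.58,"dz":0,"turn":0},
    {"claw":255,"dx":0.22,"dy":0.82,"dz":0,"turn":0},
    {"claw":255,"dx":0.25,"dy":1.07,"dz":0,"turn":0},
    {"claw":255,"dx":0.3,"dy":1.31,"dz":0,"turn":0},
    {"claw":255,"dx":0.35,"dy":1.54,"dz":0,"turn":0},
    {"claw":255,"dx":0.42,"dy":1.78,"dz":0,"turn":0},
    {"claw":255,"dx":0.5,"dy":2.01,"dz":0,"turn":0},
    {"claw":255,"dx":0.58,"dy":2.24,"dz":0,"turn":0},
    {"claw":255,"dx":0.68,"dy":2.46,"dz":0,"turn":0},
    {"claw":255,"dx":0.68,"dy":2.46,"dz":0,"turn":0}
  ]
}}

```text
clock: 3.55
position: [0.5676, 0.224, 0.1712]
tcp_rot: [-1.243, 1.188, 1.245]
force: [-0.9, -0.4, 0.3]
gripper_width: 0.0001
```

```bash
python3 - <<'E'
from h import *
from rig import *
s=sense();print(s["position"],s["force"],s["clock"])
c=capture("wrist");cv2.imwrite("pics/wrist3.png",c["image"][:,:,::-1])
c=capture("scene");np.savez("scene3.npz",**c);cv2.imwrite("pics/scene3.png",cv2.resize(c["image"][130:290,280:480,::-1],None,fx=4,fy=4)[:600])
E
```

```text
[0.56757728 0.22397853 0.17116626] [-0.91113634 -0.44858771  0.31630548] 3.55
```

View pics/wrist3.png

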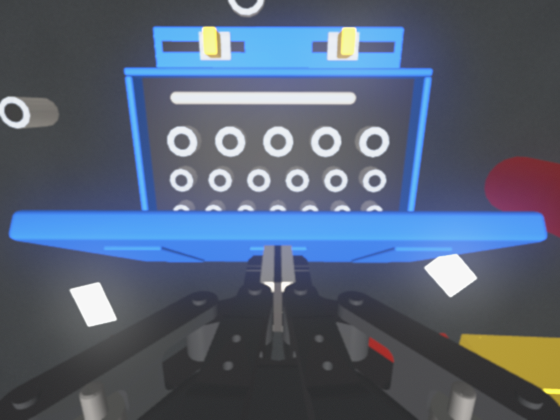

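View pics/scene3.png

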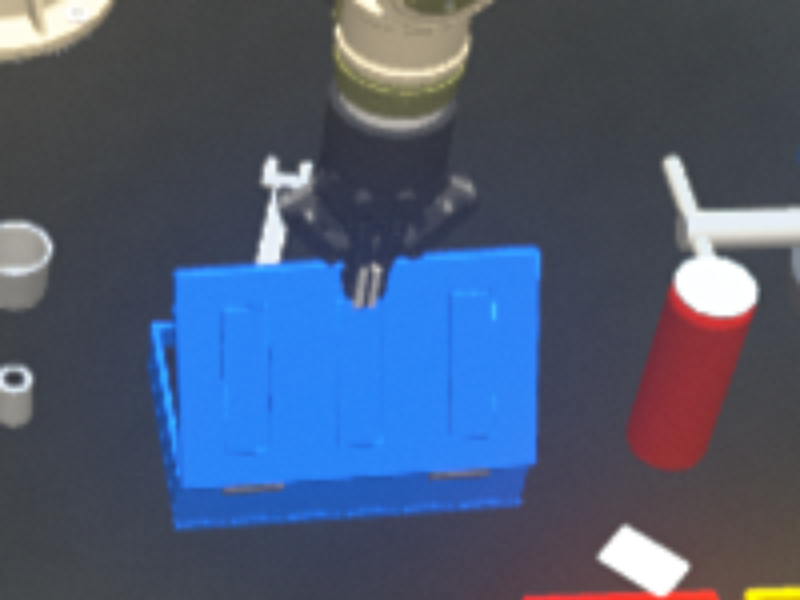

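The lid is following the tips, which touch its outer face near the edge at (367,300) in the crop; the force is about 1 N. I'll carry on along the arc.

Request:
{"name": "play_rows", "arguments": {
  "commands": [
    {"claw":255,"dx":0.11,"dy":0.22,"dz":0,"turn":0},
    {"claw":255,"dx":0.23,"dy":0.44,"dz":0,"turn":0},
    {"claw":255,"dx":0.35,"dy":0.65,"dz":0,"turn":0},
    {"claw":255,"dx":0.49,"dy":0.85,"dz":0,"turn":0},
    {"claw":255,"dx":0.63,"dy":1.04,"dz":0,"turn":0},
    {"claw":255,"dx":0.79,"dy":1.23,"dz":0,"turn":0},
    {"claw":255,"dx":0.95,"dy":1.42,"dz":0,"turn":0},
    {"claw":255,"dx":1.12,"dy":1.59,"dz":0,"turn":0},
    {"claw":255,"dx":1.3,"dy":1.76,"dz":0,"turn":0},
    {"claw":255,"dx":1.48,"dy":1.92,"dz":0,"turn":0},
    {"claw":255,"dx":1.67,"dy":2.07,"dz":0,"turn":0},
    {"claw":255,"dx":1.87,"dy":2.21,"dz":0,"turn":0},
    {"claw":255,"dx":2.08,"dy":2.35,"dz":0,"turn":0},
    {"claw":255,"dx":2.29,"dy":2.47,"dz":0,"turn":0},
    {"claw":255,"dx":2.51,"dy":2.58,"dz":0,"turn":0},
    {"claw":255,"dx":2.73,"dy":2.69,"dz":0,"turn":0},
    {"claw":255,"dx":2.73,"dy":2.69,"dz":0,"turn":0}
  ]
}}

```text
clock: 5.07
position: [0.5009, 0.2209, 0.1021]
tcp_rot: [-1.243, 1.188, 1.245]
force: [0.1, 0.1, 0.6]
gripper_width: 0.0004
```

```bash
python3 - <<'E'
from h import *
from rig import *
s=sense();print(s["position"],s["force"],s["clock"])
c=capture("scene");np.savez("scene4.npz",**c);cv2.imwrite("pics/scene4.png",cv2.resize(c["image"][130:280,280:480,::-1],None,fx=4,fy=4)[:600])
E
```

```text
[0.50092426 0.22092053 0.10207891] [0.08672461 0.14438381 0.64107997] 5.0667
```

View pics/scene4.png

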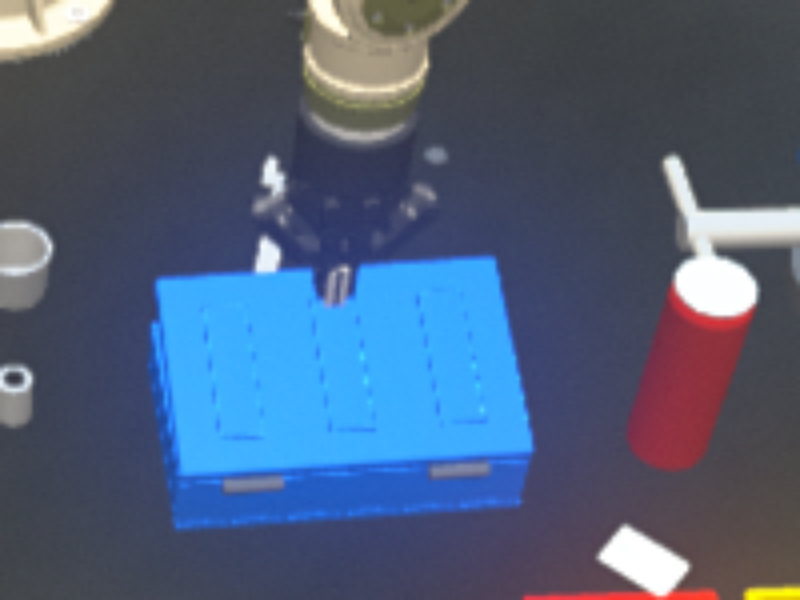

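The lid is down to roughly 0.25 rad and the tips are inboard of its edge. I'll close it slowly from here.

Request:
{"name": "play_rows", "arguments": {
  "commands": [
    {"claw":255,"dx":0.12,"dy":0.06,"dz":0,"turn":0},
    {"claw":255,"dx":0.24,"dy":0.1,"dz":0,"turn":0},
    {"claw":255,"dx":0.36,"dy":0.14,"dz":0,"turn":0},
    {"claw":255,"dx":0.48,"dy":0.18,"dz":0,"turn":0},
    {"claw":255,"dx":0.6,"dy":0.22,"dz":0,"turn":0},
    {"claw":255,"dx":0.72,"dy":0.25,"dz":0,"turn":0},
    {"claw":255,"dx":0.84,"dy":0.28,"dz":0,"turn":0},
    {"claw":255,"dx":0.94,"dy":0.3,"dz":0,"turn":0},
    {"claw":255,"dx":1.04,"dy":0.32,"dz":0,"turn":0},
    {"claw":255,"dx":1.12,"dy":0.34,"dz":0,"turn":0},
    {"claw":255,"dx":1.2,"dy":0.36,"dz":0,"turn":0},
    {"claw":255,"dx":1.27,"dy":0.36,"dz":0,"turn":0},
    {"claw":255,"dx":1.33,"dy":0.36,"dz":0,"turn":0},
    {"claw":255,"dx":1.39,"dy":0.36,"dz":0,"turn":0},
    {"claw":255,"dx":1.44,"dy":0.36,"dz":0,"turn":0},
    {"claw":255,"dx":1.48,"dy":0.36,"dz":0,"turn":0},
    {"claw":255,"dx":1.52,"dy":0.36,"dz":0,"turn":0},
    {"claw":255,"dx":1.52,"dy":0.36,"dz":0,"turn":0}
  ]
}}

```text
clock: 6.62
position: [0.4933, 0.2206, 0.0653]
tcp_rot: [-1.244, 1.187, 1.244]
force: [-0.3, -0.3, 0.3]
gripper_width: 0.0
```

Now I'll press down in small increments until the force shows the lid is on its stop.

Request:
{"name": "play_rows", "arguments": {
  "commands": [
    {"claw":255,"dx":0.03,"dy":0,"dz":0,"turn":0},
    {"claw":255,"dx":0.06,"dy":0,"dz":0,"turn":0},
    {"claw":255,"dx":0.09,"dy":0,"dz":0,"turn":0},
    {"claw":255,"dx":0.12,"dy":0,"dz":0,"turn":0},
    {"claw":255,"dx":0.12,"dy":0,"dz":0,"turn":0}
  ]
}}

```text
clock: 7.03
position: [0.4934, 0.2207, 0.064]
tcp_rot: [-1.244, 1.186, 1.243]
force: [-3.5, -1.4, 11.5]
gripper_width: 0.0004
```

Request:
{"name": "play_rows", "arguments": {
  "commands": [
    {"claw":255,"dx":0,"dy":0,"dz":0,"turn":0},
    {"claw":255,"dx":-0.8,"dy":0,"dz":0,"turn":0},
    {"claw":255,"dx":-2,"dy":0,"dz":0,"turn":0},
    {"claw":255,"dx":-3.5,"dy":-0.5,"dz":0,"turn":0},
    {"claw":255,"dx":-5,"dy":-1,"dz":0,"turn":0},
    {"claw":255,"dx":-5.5,"dy":-1,"dz":0,"turn":0},
    {"claw":255,"dx":-5.5,"dy":-1,"dz":0,"turn":0}
  ]
}}

```text
clock: 7.62
position: [0.5215, 0.2225, 0.2047]
tcp_rot: [-1.246, 1.179, 1.238]
force: [-0.1, 0.3, -0.0]
gripper_width: -0.0004
```

```bash
cat > look.py <<'E'
from h import *
from rig import *
import sys
t=sys.argv[1]
s=sense();print(s["position"],s["force"],s["clock"])
for n in("wrist","scene","top"):
    c=capture(n);np.savez(f"{n}{t}.npz",**c);im=c["image"];P=cloud(c)
    if n=="wrist": cv2.imwrite(f"pics/wrist{t}.png",im[:,:,::-1])
    if n=="scene": cv2.imwrite(f"pics/scene{t}.png",cv2.resize(im[130:280,280:480,::-1],None,fx=4,fy=4))
    hsv=cv2.cvtColor(im,cv2.COLOR_RGB2HSV);X=(P[...,0]>.39)&(P[...,0]<.66)&(P[...,1]>.06)&(P[...,1]<.39)&(P[...,2]>.02)&(P[...,2]<.1)
    ye=((hsv[...,0]>18)&(hsv[...,0]<36)&(hsv[...,1]>110)&(hsv[...,2]>120)&X).astype(np.uint8)
    k,l,st,ce=cv2.connectedComponentsWithStats(ye)
    for i in range(1,k):
        if st[i,4]>4:print(n,"yellow",st[i],ce[i].round(1),plane(c,ce[i],.059)[0].round(4),"med",np.median(P[l==i],0).round(4))
    bl=(hsv[...,0]>95)&(hsv[...,0]<125)&(hsv[...,1]>130)&X&(P[...,2]>.054)
    q=P[bl]
    if len(q)>50:
        A=np.c_[q[:,:2],np.ones(len(q))];k=np.linalg.lstsq(A,q[:,2],rcond=None)[0];print(n,"lid",len(q),"z med",np.median(q[:,2]).round(4),"slopes",k[:2].round(4),cv2.minAreaRect(q[:,:2].astype(np.float32)))
E
python3 look.py 5
```

```text
[0.52149994 0.2225301  0.20465601] [-0.0998492   0.26325452 -0.01181351] 7.6167
wrist lid 36663 z med 0.0649 slopes [0.0009 0.0001] ((0.5394553542137146, 0.22176899015903473), (0.14958323538303375, 0.2397991120815277), 2.5721471309661865)
scene yellow [373 199   5   4  18] [374.8 200.6] [0.4471 0.2669 0.059 ] med [0.4461 0.2669 0.059 ]
scene yellow [339 201   4   5  16] [340.3 202.9] [0.452  0.1664 0.059 ] med [0.453  0.1662 0.0577]
scene lid 3667 z med 0.0642 slopes [-0.0078  0.0008] ((0.5403351187705994, 0.2215232104063034), (0.1568055897951126, 0.24163934588432312), 3.055814266204834)
top yellow [226 222   3   4  10] [227.  223.2] [0.4478 0.1706 0.059 ] med [0.4483 0.1702 0.0619]
top lid 1861 z med 0.0653 slopes [0.0002 0.0044] ((0.5409520864486694, 0.18212902545928955), (0.15180276334285736, 0.1575363278388977), 2.6272943019866943)
```

View pics/wrist5.png

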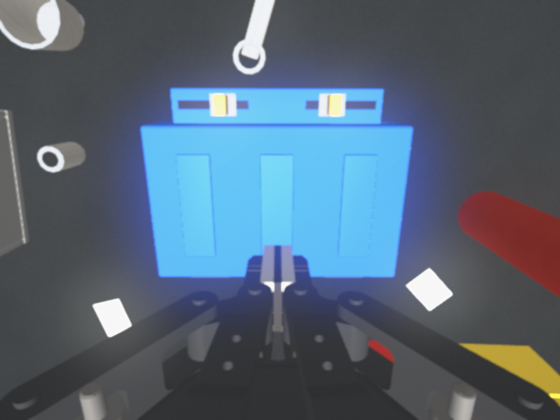

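View pics/scene5.png

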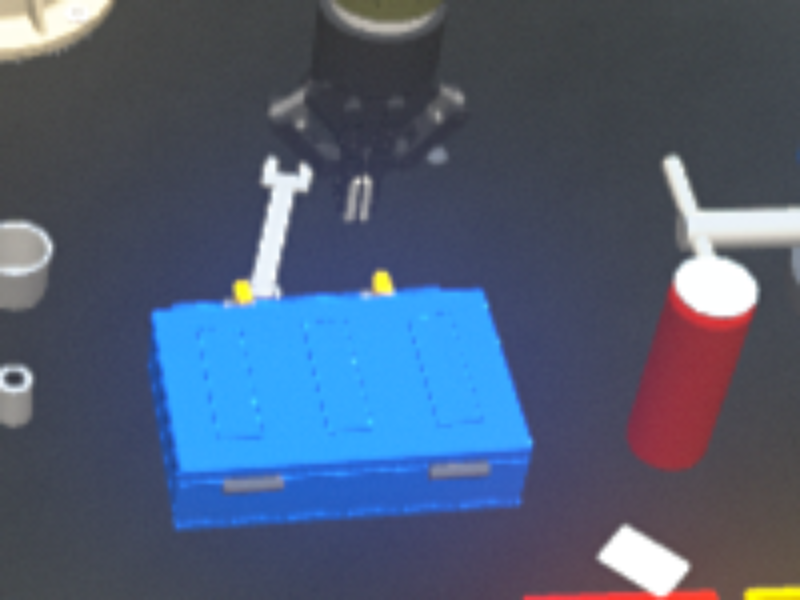

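The lid is flat and shut: its top is at 64–65 mm and the slope is below 0.001 in the wrist view. The tabs are visible at (221,104) and (334,104) in the wrist view. I'll work out the approach between them.

```bash
python3 - <<'E'
from h import *
c=load("wrist5.npz");P=cloud(c)
hsv=cv2.cvtColor(c["image"],cv2.COLOR_RGB2HSV)
for (u,v) in((221,104),(334,104)):print(hsv[v,u],P[v,u].round(4))
m=((hsv[...,0]>15)&(hsv[...,0]<36)&(hsv[...,1]>60)&(hsv[...,2]>150)).astype(np.uint8);m[:85]=0;m[125:]=0;m[:,:160]=0;m[:,400:]=0
k,l,st,ce=cv2.connectedComponentsWithStats(m)
yaw=.0455;C=np.array([.5385,.223])
for i in range(1,k):
    if st[i,4]>20:
        p=plane(c,ce[i],.059)[0];d=p[:2]-C
        print(st[i],ce[i].round(1),p.round(4),np.median(P[l==i],0).round(4),"case",d@[np.cos(yaw),np.sin(yaw)],d@[-np.sin(yaw),np.cos(yaw)])
# ledge corners
print(plane(c,[(172,88),(383,88),(172,124),(383,124)],.034).round(4))
E
```

```text
[ 30  55 247] [0.4496 0.1691 0.0598]
[ 30  56 247] [0.445  0.2673 0.0584]
[214  95  12  19 115] [220.5 100.7] [0.4468 0.1686 0.059 ] [0.4457 0.1699 0.0596] case -0.09403683948745938 -0.05019669611569084
[329  95  12  19 113] [333.5 100.9] [0.4424 0.2664 0.059 ] [0.4416 0.2649 0.0592] case -0.09397829565189177 0.04776377005762996
[[0.4377 0.1193 0.034 ]
 [0.4285 0.3157 0.034 ]
 [0.4704 0.1176 0.034 ]
 [0.461  0.3205 0.034 ]]
```

Request:
{"name": "play_rows", "arguments": {
  "commands": [
    {"claw":255,"dx":0,"dy":1,"dz":0,"turn":0},
    {"claw":255,"dx":0.8,"dy":2.2,"dz":-0.04,"turn":0},
    {"claw":255,"dx":1.8,"dy":3.06,"dz":-0.04,"turn":0},
    {"claw":255,"dx":3,"dy":3.06,"dz":-0.04,"turn":0},
    {"claw":255,"dx":4,"dy":3.06,"dz":-0.04,"turn":0},
    {"claw":255,"dx":4,"dy":3.06,"dz":-0.04,"turn":0}
  ]
}}

```text
clock: 8.27
position: [0.4361, 0.2157, 0.0941]
tcp_rot: [-1.241, 1.197, 1.251]
force: [-1.2, -0.4, -1.2]
gripper_width: -0.0
```

```bash
python3 look.py 6
```

```text
[0.43610349 0.21570221 0.09406267] [-1.15872018 -0.44619054 -1.23931584] 8.2667
wrist lid 10590 z med 0.0643 slopes [0.1008 0.0047] ((0.47438323497772217, 0.21854457259178162), (0.0975203588604927, 0.23923076689243317), 2.9331576824188232)
scene yellow [373 199   5   4  17] [374.7 200.6] [0.4473 0.2667 0.059 ] med [0.4472 0.2667 0.0581]
scene yellow [339 201   4   5  16] [340.3 202.9] [0.452  0.1664 0.059 ] med [0.4518 0.1661 0.0596]
scene lid 3660 z med 0.0642 slopes [-0.0069  0.0009] ((0.538062334060669, 0.22126717865467072), (0.16279466450214386, 0.2405448853969574), 2.855797052383423)
top yellow [227 221   2   5   8] [227.4 223. ] [0.4485 0.1694 0.059 ] med [0.4486 0.1705 0.0577]
top lid 2485 z med 0.0653 slopes [-0.0029  0.0039] ((0.539703905582428, 0.22398939728736877), (0.1535591185092926, 0.24066293239593506), 2.7218635082244873)
```

View pics/wrist6.png

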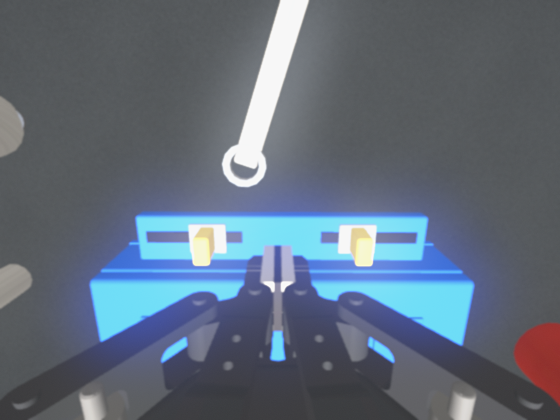

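View pics/scene6.png

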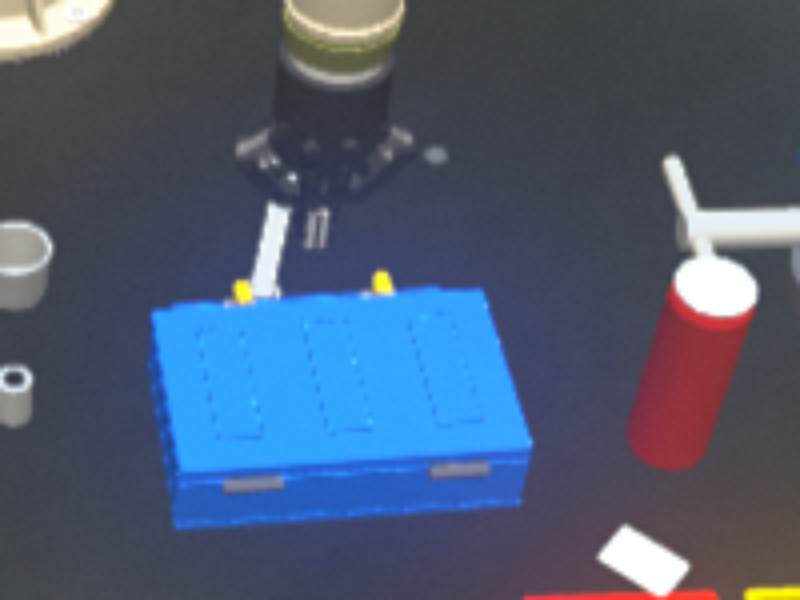

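The tool is centred between the tabs and just in front of the lid. In the wrist view the tabs are at (202,250) and (362,250). I'll descend and let it settle.

Request:
{"name": "play_rows", "arguments": {
  "commands": [
    {"claw":255,"dx":0.4,"dy":-0.12,"dz":0,"turn":0},
    {"claw":255,"dx":1,"dy":-0.12,"dz":0,"turn":0},
    {"claw":255,"dx":1.6,"dy":-0.12,"dz":0,"turn":0},
    {"claw":255,"dx":2,"dy":-0.12,"dz":0,"turn":0},
    {"claw":255,"dx":2.15,"dy":-0.12,"dz":0,"turn":0},
    {"claw":255,"dx":2.15,"dy":-0.12,"dz":0,"turn":0},
    {"claw":255,"dx":2.15,"dy":-0.12,"dz":0,"turn":0}
  ]
}}

```text
clock: 9.0
position: [0.4454, 0.2175, 0.0467]
tcp_rot: [-1.244, 1.186, 1.243]
force: [-0.6, 0.1, 0.7]
gripper_width: 0.0001
```

Request:
{"name": "play_rows", "arguments": {
  "commands": [
    {"claw":255,"dx":0,"dy":0,"dz":0.3,"turn":0},
    {"claw":255,"dx":0,"dy":0,"dz":0.6,"turn":0},
    {"claw":255,"dx":0,"dy":0,"dz":0.9,"turn":0},
    {"claw":255,"dx":0,"dy":0,"dz":1.1,"turn":0},
    {"claw":255,"dx":0,"dy":0,"dz":1.25,"turn":0},
    {"claw":255,"dx":0,"dy":0,"dz":1.4,"turn":0},
    {"claw":255,"dx":0,"dy":0,"dz":1.5,"turn":0},
    {"claw":255,"dx":0,"dy":0,"dz":1.6,"turn":0},
    {"claw":255,"dx":0,"dy":0,"dz":1.7,"turn":0},
    {"claw":255,"dx":0,"dy":0,"dz":1.8,"turn":0},
    {"claw":255,"dx":0,"dy":0,"dz":1.9,"turn":0},
    {"claw":255,"dx":0,"dy":0,"dz":2,"turn":0},
    {"claw":255,"dx":0,"dy":0,"dz":2.1,"turn":0},
    {"claw":255,"dx":0,"dy":0,"dz":2.2,"turn":0},
    {"claw":255,"dx":0,"dy":0,"dz":2.2,"turn":0}
  ]
}}

```text
clock: 10.25
position: [0.4423, 0.2728, 0.0463]
tcp_rot: [-1.244, 1.186, 1.244]
force: [0.7, -0.0, -0.1]
gripper_width: -0.0003
```

```bash
python3 look.py 7
```

```text
[0.44227688 0.27284075 0.04629129] [ 0.68279184 -0.03672394 -0.08687877] 10.25
wrist yellow [311 283   5   6   6] [312.7 285.5] [0.4485 0.2882 0.059 ] med [0.4307 0.2841 0.0886]
wrist yellow [316 290   5   7   9] [317.6 293. ] [0.4524 0.2908 0.059 ] med [0.4307 0.2847 0.0921]
wrist lid 9550 z med 0.0644 slopes [-0.2393  0.0188] ((0.4659714698791504, 0.23298583924770355), (0.06686565279960632, 0.20818164944648743), 8.99154281616211)
scene yellow [382 198   3   5  14] [382.9 200.1] [0.4463 0.2907 0.059 ] med [0.4474 0.2901 0.0593]
scene yellow [339 201   4   5  16] [340.3 202.9] [0.452  0.1664 0.059 ] med [0.4531 0.166  0.0597]
scene lid 3659 z med 0.0643 slopes [-0.0071  0.0013] ((0.5335778594017029, 0.22128456830978394), (0.1721094846725464, 0.2415686696767807), 3.0748703479766846)
top yellow [226 222   3   3   7] [227.3 223. ] [0.4485 0.1697 0.059 ] med [0.4484 0.1702 0.0599]
top lid 2999 z med 0.0656 slopes [-0.0002  0.0043] ((0.5392125248908997, 0.22424188256263733), (0.15171422064304352, 0.24121636152267456), 2.489267110824585)
```

View pics/wrist7.png

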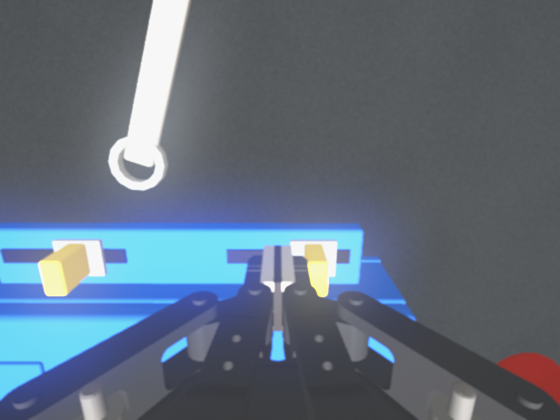

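View pics/scene7.png

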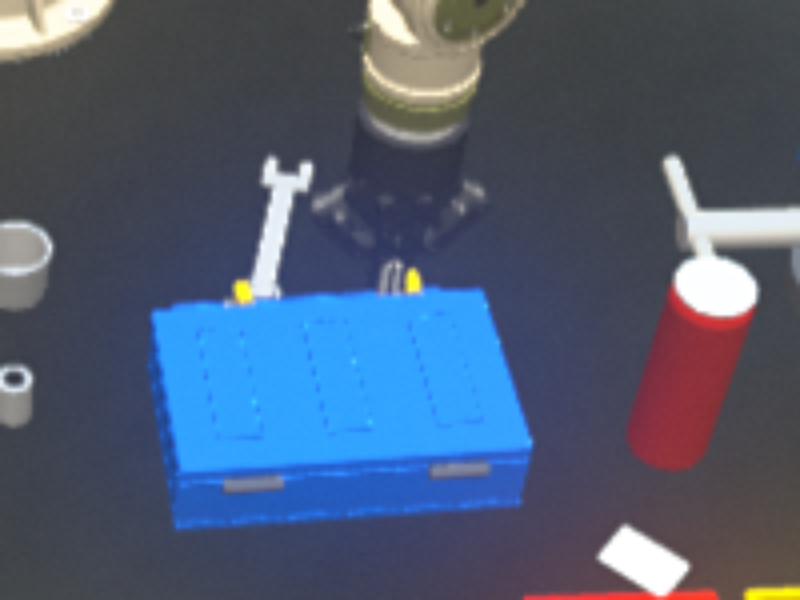

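The left tab has moved with the fingers (374→383 px in the scene view) and is a few mm short of its stop. I'll creep until the force rises.

Request:
{"name": "play_rows", "arguments": {
  "commands": [
    {"claw":255,"dx":0,"dy":0,"dz":0.05,"turn":0},
    {"claw":255,"dx":0,"dy":0,"dz":0.1,"turn":0},
    {"claw":255,"dx":0,"dy":0,"dz":0.15,"turn":0},
    {"claw":255,"dx":0,"dy":0,"dz":0.15,"turn":0}
  ]
}}

```text
clock: 10.73
position: [0.4419, 0.2752, 0.0461]
tcp_rot: [-1.245, 1.189, 1.243]
force: [0.3, -4.8, 1.6]
gripper_width: 0.0
```

Request:
{"name": "play_rows", "arguments": {
  "commands": [
    {"claw":255,"dx":0,"dy":0,"dz":0.03,"turn":0},
    {"claw":255,"dx":0,"dy":0,"dz":0.03,"turn":0}
  ]
}}

```text
clock: 10.9
position: [0.4419, 0.2753, 0.0461]
tcp_rot: [-1.245, 1.19, 1.242]
force: [0.5, -7.1, 0.8]
gripper_width: -0.0
```

The left latch is at its stop: the force rose to 7 N and the tool stalled, moving 0.1 mm for a 0.75 mm command. Now the right tab.

Request:
{"name": "play_rows", "arguments": {
  "commands": [
    {"claw":255,"dx":0,"dy":0,"dz":-0.4,"turn":0},
    {"claw":255,"dx":0,"dy":0,"dz":-1.2,"turn":0},
    {"claw":255,"dx":0,"dy":0,"dz":-2,"turn":0},
    {"claw":255,"dx":0,"dy":0,"dz":-2.7,"turn":0},
    {"claw":255,"dx":0,"dy":0,"dz":-3.1,"turn":0},
    {"claw":255,"dx":0,"dy":0,"dz":-3.3,"turn":0},
    {"claw":255,"dx":0,"dy":0,"dz":-3.45,"turn":0},
    {"claw":255,"dx":0,"dy":0,"dz":-3.55,"turn":0},
    {"claw":255,"dx":0,"dy":0,"dz":-3.65,"turn":0},
    {"claw":255,"dx":0,"dy":0,"dz":-3.75,"turn":0},
    {"claw":255,"dx":0,"dy":0,"dz":-3.85,"turn":0},
    {"claw":255,"dx":0,"dy":0,"dz":-3.95,"turn":0},
    {"claw":255,"dx":0,"dy":0,"dz":-4.05,"turn":0},
    {"claw":255,"dx":0,"dy":0,"dz":-4.15,"turn":0},
    {"claw":255,"dx":0,"dy":0,"dz":-4.25,"turn":0},
    {"claw":255,"dx":0,"dy":0,"dz":-4.35,"turn":0},
    {"claw":255,"dx":0,"dy":0,"dz":-4.4,"turn":0},
    {"claw":255,"dx":0,"dy":0,"dz":-4.4,"turn":0}
  ]
}}

```text
clock: 12.4
position: [0.4474, 0.1666, 0.0464]
tcp_rot: [-1.244, 1.187, 1.243]
force: [-0.1, 1.3, 0.1]
gripper_width: -0.0
```

```bash
python3 look.py 8
```

```text
[0.44736918 0.16655589 0.04636745] [-0.05367859  1.25071487  0.09018957] 12.4
wrist yellow [524 249  36  45 578] [537.5 269.6] [0.4405 0.2848 0.059 ] med [0.4419 0.2875 0.0555]
wrist yellow [237 288   4   7   7] [238.3 291. ] [0.4582 0.1472 0.059 ] med [0.4367 0.1509 0.0928]
wrist lid 9924 z med 0.0645 slopes [-0.2116 -0.0283] ((0.46895086765289307, 0.20830979943275452), (0.2173730880022049, 0.06968096643686295), 84.74242401123047)
scene yellow [381 198   5   5  21] [383.  200.1] [0.4463 0.2909 0.059 ] med [0.4456 0.2911 0.0589]
scene yellow [332 201   4   5  19] [333.4 203.1] [0.4518 0.1465 0.059 ] med [0.4517 0.1459 0.0586]
scene lid 3660 z med 0.0643 slopes [-0.0063  0.0006] ((0.5397378206253052, 0.22159509360790253), (0.24643608927726746, 0.16938643157482147), 89.45138549804688)
top lid 2195 z med 0.0654 slopes [-0.0025  0.0006] ((0.5396098494529724, 0.22384357452392578), (0.15116259455680847, 0.2407117784023285), 2.2125625610351562)
```

View pics/wrist8.png

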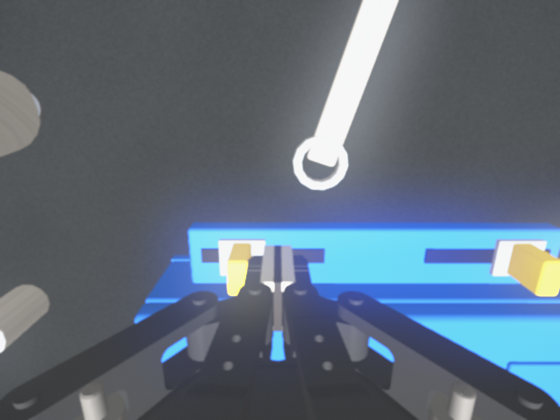

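The right tab is partway, with 144 mm between the tabs against 150 when locked. I'll creep on.

Request:
{"name": "play_rows", "arguments": {
  "commands": [
    {"claw":255,"dx":0,"dy":0,"dz":-0.06,"turn":0},
    {"claw":255,"dx":0,"dy":0,"dz":-0.12,"turn":0},
    {"claw":255,"dx":0,"dy":0,"dz":-0.18,"turn":0},
    {"claw":255,"dx":0,"dy":0,"dz":-0.22,"turn":0},
    {"claw":255,"dx":0,"dy":0,"dz":-0.22,"turn":0}
  ]
}}

```text
clock: 12.97
position: [0.4472, 0.162, 0.0462]
tcp_rot: [-1.242, 1.185, 1.245]
force: [0.0, 4.8, -0.6]
gripper_width: 0.0003
```

Request:
{"name": "play_rows", "arguments": {
  "commands": [
    {"claw":255,"dx":0,"dy":0,"dz":-0.04,"turn":0},
    {"claw":255,"dx":0,"dy":0,"dz":-0.04,"turn":0}
  ]
}}

```text
clock: 13.13
position: [0.4473, 0.1616, 0.0463]
tcp_rot: [-1.242, 1.184, 1.246]
force: [-0.7, 7.2, -0.4]
gripper_width: 0.0001
```

Request:
{"name": "play_rows", "arguments": {
  "commands": [
    {"claw":255,"dx":0,"dy":0,"dz":-0.03,"turn":0},
    {"claw":255,"dx":0,"dy":0,"dz":-0.03,"turn":0}
  ]
}}

```text
clock: 13.3
position: [0.4476, 0.161, 0.0463]
tcp_rot: [-1.242, 1.184, 1.246]
force: [-0.6, 7.5, -1.4]
gripper_width: 0.0004
```

The tool is creeping at a constant 7.5 N, so I'll stop there. I'll back off, rise clear and check.

Request:
{"name": "play_rows", "arguments": {
  "commands": [
    {"claw":255,"dx":0,"dy":0,"dz":0.4,"turn":0},
    {"claw":255,"dx":-0.5,"dy":0,"dz":0.8,"turn":0},
    {"claw":255,"dx":-2,"dy":0,"dz":1.2,"turn":0},
    {"claw":255,"dx":-3.5,"dy":0,"dz":1.8,"turn":0},
    {"claw":255,"dx":-5,"dy":-0.8,"dz":2.2,"turn":0},
    {"claw":255,"dx":-6.3,"dy":-2,"dz":2.2,"turn":0},
    {"claw":255,"dx":-6.3,"dy":-3,"dz":2.2,"turn":0},
    {"claw":255,"dx":-6.3,"dy":-3,"dz":2.2,"turn":0},
    {"claw":255,"dx":-6.3,"dy":-3,"dz":2.2,"turn":0},
    {"claw":255,"dx":-6.3,"dy":-3,"dz":2.2,"turn":0}
  ]
}}

```text
clock: 14.13
position: [0.5188, 0.2178, 0.2028]
tcp_rot: [-1.243, 1.189, 1.245]
force: [-0.4, 1.2, -0.4]
gripper_width: 0.0
```

```bash
python3 look.py 9; python3 - <<'E'
from h import *
for n in "59":
    c=load(f"wrist{n}.npz");hsv=cv2.cvtColor(c["image"],cv2.COLOR_RGB2HSV)
    m=((hsv[...,0]>15)&(hsv[...,0]<36)&(hsv[...,1]>60)&(hsv[...,2]>150)).astype(np.uint8);m[:70]=0;m[150:]=0;m[:,:120]=0;m[:,440:]=0
    k,l,st,ce=cv2.connectedComponentsWithStats(m)
    for i in range(1,k):
        if st[i,4]>20:print(n,st[i],ce[i].round(1),plane(c,ce[i],.059)[0].round(4))
E
```

```text
[0.51884298 0.21782732 0.20282962] [-0.37459605  1.18755716 -0.43131813] 14.1333
wrist lid 36394 z med 0.0649 slopes [0.0018 0.0003] ((0.5392631888389587, 0.221009761095047), (0.1493213027715683, 0.23969776928424835), 2.83514666557312)
scene yellow [381 198   5   5  20] [382.7 200. ] [0.4455 0.2902 0.059 ] med [0.4449 0.2904 0.0585]
scene yellow [330 201   4   5  17] [331.5 203.4] [0.4525 0.1409 0.059 ] med [0.453  0.1421 0.0588]
scene lid 3658 z med 0.0643 slopes [-0.0089  0.0001] ((0.5406886339187622, 0.22183546423912048), (0.15805970132350922, 0.24195925891399384), 2.8077900409698486)
top yellow [234 221   3   4  10] [235.  222.8] [0.4493 0.1445 0.059 ] med [0.4487 0.1446 0.0586]
top lid 1799 z med 0.0653 slopes [-0.0009  0.0038] ((0.540613055229187, 0.18077567219734192), (0.1504252701997757, 0.1553328037261963), 2.5363762378692627)
5 [214  95  12  19 115] [220.5 100.7] [0.4468 0.1686 0.059 ]
5 [329  95  12  19 113] [333.5 100.9] [0.4424 0.2664 0.059 ]
9 [191 101  13  19 180] [196.9 108.2] [0.4498 0.1429 0.059 ]
9 [359 100  14  20 193] [366. 108.] [0.4428 0.2898 0.059 ]
```

View pics/wrist9.png

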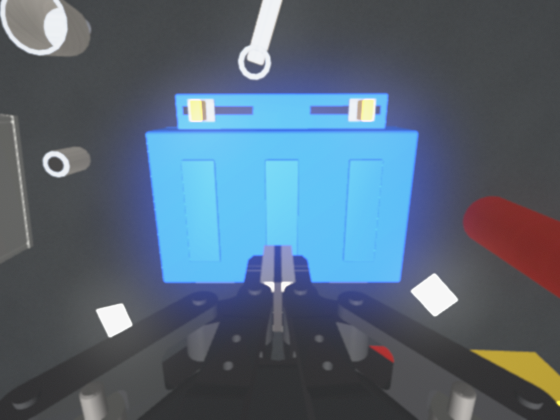

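View pics/scene9.png

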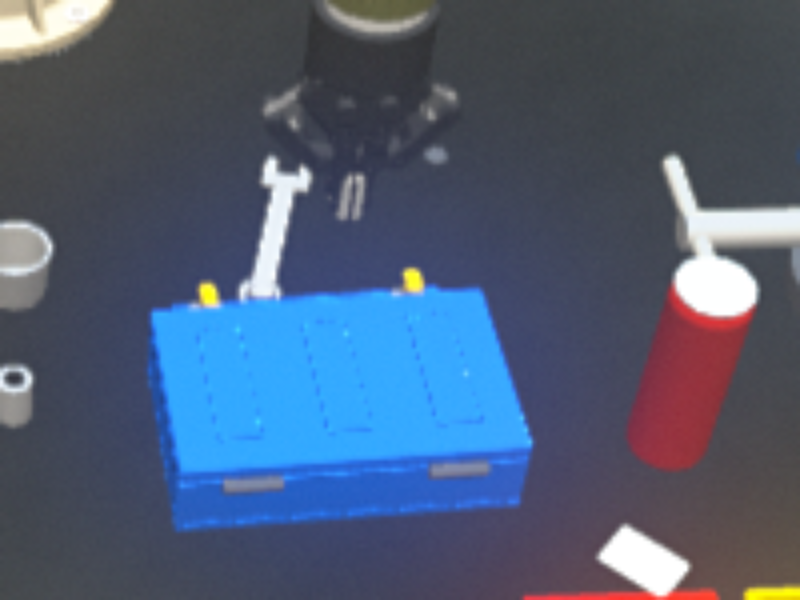

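```bash
python3 - <<'E'
from h import *
c=load("wrist9.npz");im=c["image"]
cv2.imwrite("pics/led.png",cv2.resize(im[85:135,170:395,::-1],None,fx=3.5,fy=3.5,interpolation=cv2.INTER_CUBIC))
g=im[111].astype(int)
print([ (u,tuple(g[u])) for u in list(range(172,218))][::2]);print([(u,tuple(g[u])) for u in range(345,392)][::2])
E
```

```text
[(172, (np.int64(88), np.int64(94), np.int64(129))), (174, (np.int64(87), np.int64(95), np.int64(132))), (176, (np.int64(94), np.int64(141), np.int64(238))), (178, (np.int64(113), np.int64(200), np.int64(248))), (180, (np.int64(116), np.int64(204), np.int64(247))), (182, (np.int64(113), np.int64(178), np.int64(250))), (184, (np.int64(108), np.int64(112), np.int64(154))), (186, (np.int64(113), np.int64(116), np.int64(148))), (188, (np.int64(204), np.int64(208), np.int64(222))), (190, (np.int64(248), np.int64(248), np.int64(219))), (192, (np.int64(247), np.int64(247), np.int64(178))), (194, (np.int64(247), np.int64(247), np.int64(184))), (196, (np.int64(247), np.int64(247), np.int64(187))), (198, (np.int64(247), np.int64(247), np.int64(189))), (200, (np.int64(248), np.int64(249), np.int64(171))), (202, (np.int64(223), np.int64(200), np.int64(146))), (204, (np.int64(180), np.int64(162), np.int64(146))), (206, (np.int64(217), np.int64(216), np.int64(223))), (208, (np.int64(238), np.int64(242), np.int64(246))), (210, (np.int64(238), np.int64(241), np.int64(246))), (212, (np.int64(237), np
[... 727 characters left out ...]
0))), (367, (np.int64(247), np.int64(247), np.int64(186))), (369, (np.int64(247), np.int64(247), np.int64(183))), (371, (np.int64(247), np.int64(247), np.int64(181))), (373, (np.int64(249), np.int64(249), np.int64(223))), (375, (np.int64(166), np.int64(171), np.int64(200))), (377, (np.int64(96), np.int64(102), np.int64(148))), (379, (np.int64(97), np.int64(120), np.int64(196))), (381, (np.int64(106), np.int64(185), np.int64(248))), (383, (np.int64(108), np.int64(196), np.int64(247))), (385, (np.int64(105), np.int64(187), np.int64(248))), (387, (np.int64(89), np.int64(120), np.int64(205))), (389, (np.int64(85), np.int64(95), np.int64(140))), (391, (np.int64(86), np.int64(95), np.int64(141)))]
```

View pics/led.png

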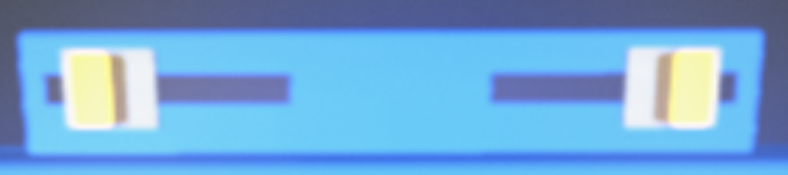

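Both sliders sit symmetrically: measured against the ledge's 200 mm width, they are about 76 mm either side of its middle, which is the locked position. The lid is flat and the tool is 140 mm above it. I'll make one last check of the surroundings and hand in.

```bash
python3 - <<'E'
from h import *
from rig import *
a=load("scene0.npz")["image"];b=load("scene9.npz")["image"]
d=(np.abs(a.astype(int)-b).max(2)>40).astype(np.uint8);k,l,st,ce=cv2.connectedComponentsWithStats(d)
print([s.tolist() for s in st[1:] if s[4]>15])
s=sense();print(s["clock"],s["joint_velocities"].round(3) if hasattr(s["joint_velocities"],'round') else s["joint_velocities"])
job_done()
E
```

```text
[[282, 0, 140, 131, 10448], [321, 0, 14, 36, 141], [439, 0, 69, 92, 2428], [242, 50, 30, 36, 591], [259, 58, 29, 19, 184], [268, 69, 8, 13, 22], [259, 83, 16, 14, 111], [442, 88, 4, 11, 23], [474, 94, 5, 12, 22], [361, 130, 26, 9, 103], [346, 152, 9, 7, 27], [364, 173, 7, 12, 49], [370, 197, 16, 9, 97], [327, 200, 8, 8, 40], [336, 200, 9, 8, 53], [318, 201, 104, 51, 3453], [317, 207, 7, 7, 28], [387, 245, 16, 5, 60], [335, 249, 18, 5, 62]]
14.2833 [-0.    -0.004  0.004 -0.002  0.001 -0.001]
the job is handed in; nothing more can be done
```

The blue case is shut and locked, and I handed the job in at about 14.3 s of the 51 s allowed. I pushed the lid down slowly with the closed fingertips and pressed it onto its stop with about 11 N. Only after that did I push the left latch, then the right, outwards to their stops, with about 7 N each.

- **Lid:** it is flat, with its top 64–65 mm above the bench and almost no slope.
- **Latches:** the tabs are 149 mm apart in the scene view and about 151 mm when scaled from the wrist picture, against 150 mm when locked. They sit evenly about the middle. Ray-casting from the wrist camera gave 147 mm, but that method also read about 2.5 mm low before the push.
- **Right stop:** the last 0.5 mm or so of that push seems to have crept the case itself, by well under 1 mm. I stopped pushing there.
- **Surroundings:** comparing the scene before and after showed changes only at the robot and the blue case. One small changed patch lies beside the upper end of the spanner. I took it for the robot's shadow and did not check it separately.

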